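Prove and reset the carving bench's mushroom stop

TASK

Before the carver is switched on, prove its stop: push the large mushroom head right down until it locks, then turn that head clockwise (seen from above) until the lock lets go, and release it so that it springs fully up again. Do not press the low start button on the other grey box.

Things in the scene. Friction and masses are not known exactly. Their poses are not given: they have to be found in the camera images.
- stop_head (a point): centre of the stop's mushroom head, half-way up, on its axis; moves with the head. Head: round, black, upright, 40 mm across, 18 mm high, white line on top; neck 22 mm across, in a steel ring 37 mm across, 6 mm high, mid-lid on a fixed grey box 84 x 84 x 55 mm. This point is 90 mm above the bench with the head up, 80 mm locked down; the sides of the head are free. z is up.
- stop_press (a joint): how far the mushroom head is pushed down, m: 0 up, 0.012 hard down. A spring pushes it up with 3 to 6 N; pushing past the catch to the bottom takes about 6 N, then the hard stop is felt. Let go beyond 0.0105 it stays locked at about 0.010; let go earlier it comes up.
- stop_turn (a joint): how far the mushroom head is turned clockwise seen from above, rad: 0 at rest, 1.4 at its limit. A weak spring (under 0.1 N m) turns it back to 0 when released. When locked down, turning it to 1.0 or more undoes the lock, and the head rises by its own spring once the grip lets it.
- start_button (a joint): bystander, leave it alone: how far the start button is pressed, m: 0 up, 0.006 down. It is a black flat button 28 mm across, 7 mm proud of a steel ring like the stop's, on a second fixed grey box of the same size as the stop's; which box is on the left and which on the right varies.
Things that resemble listed ones, but are neither listed nor needed, are in the scene too. What is shaped like the part that bears stop_head but green, pink or yellow is not meant.

How it is judged (in metres and radians):
On the way, in this order (a step that is already met when the one before it is completed fails the run):
1. the mushroom head is pushed down to its lock (value of joint stop_press above 0.009 m), for 0.2 s.
2. still down, the head is turned clockwise (value of joint stop_press above 0.0075 m and value of joint stop_turn above 0.35 rad), for 0.02 s.
At the end, for the whole second after the job is handed in: the mushroom head is fully up again (within 2 mm) and has turned back to rest (within 11 degrees); the start button is not pressed (value of joint each of stop_press, start_button below 0.002 m and value of joint stop_turn below 0.2 rad); the robot touches nothing.
It fails at once if the start button is pressed (more than 3 mm) (value of joint start_button above 0.003 m).
It also fails if it takes over 48 s, if anything falls off the work surface, if the arm or the gripper's body presses on something with over 40 N, if the wrist force passes 120 N, or if a joint passes its speed limit or range.

ROBOT

A 6-joint arm with a two-finger parallel gripper is mounted at the origin on the work surface. World frame = base frame: x ahead of the robot, y to its left, z up, the work surface at z = 0. Lengths are in mm, angles in degrees, forces in N, time in s.
With the tool pointing down it reaches from about 350 to 850 mm from the base axis. Payload 8.1 kg.
Tool frame: the origin (TCP) lies between the finger pads; the fingertips stand 22 mm ahead of it and the grasp point (between the pads) lies 3 mm ahead of it; z points along the fingers, y is the line along which they close (so a half turn about z gives the same grasp; the last joint's range is limited). The gripper opens to 85 mm and grips with 20 to 120 N. Pads are 22 mm wide; open, the fingers measure 114 mm over their backs; the gripper's body (76 mm by 85 mm) begins 54 mm behind the grasp point. The pads swing forward as they close: fully open they stand 13 mm farther back than shut.
Start: joints at [60.138, 7.471, 85.268, -0, 87.261, -4.893], TCP at [253.261, 543.934, 233.092] pointing down, gripper open.
Joint ranges: [-169.43, 169.43], [-51.17, 129.36], [1.28, 143.12], [-76.62, 256.62], [0, 156.53], [-152.29, 152.29]. Speed limits (degrees/s): [136.94, 136.94, 159.86, 180, 180, 180].

INTERFACE

Orientations are given as [roll, pitch, yaw] about the fixed x, y, z axes, in that order (R = Rz(yaw) Ry(pitch) Rx(roll)).
In Python, from bench import r, vision gives the robot as it stands.
- The arm moves only by the tool step_arm, never from a script. Its argument "targets" is a list that holds one entry, the list of rows, each a list of 6 numbers: the shift along the world's x, y, z in mm, then the turn, a rotation vector about the world's x, y, z in rad. In form: [[[x, y, z, rx, ry, rz], ...]]. A call has 1 to 12 rows; each row is the pose to reach, as a shift and turn from the pose commanded when the call began; what a row does not reach only later rows make up. A row lasts 1/12 s, in which the tool goes at most 41.7 mm and 7.16 degrees, less where a joint would pass 70% of its speed; a pose out of reach is approached as far as the arm can. A call with a gripper value outside its range is refused whole. "fingers" is the gripper's target within -1 to 1 (shut at 1, half-way at 0, fully open at -1), set as the call begins (left out, the last holds). The fingers move at their own pace and stop on an object; "newtons" is the grip in N (left out, the last holds). Time passes only in rows, so rows that repeat a pose let the fingers close. It gives the time, the measured TCP pose, the force, the opening and the grip force at its end, in the units of the state.
- r.sense(): the state, without advancing time (a new reading comes with each control period).
- vision.snapshot(name): name is "side" or "top"; returns a dict with "img" (480x640x3 uint8, blue, green, red), "mtx" (3x3 intrinsics, pixels), "eye" and "attitude" of the camera in the world. Camera axes: x right, y up, looking along -z (the intrinsics and any distortion apply to the point x, -y, -z); pixel columns grow to the right and rows downward; lengths in mm; the calibration is good to about 2 mm. A picture is of the moment at which its call begins. There is no depth.
- r.hand_in(): hands the job in; it is judged then, once.
The state is a dict: "time": time; "joint_pos": joint angles; "qd": joint speeds; "joint_efforts": joint torques, N m; "tool_pos": TCP position; "tcp_rot": TCP orientation; "ft_force": force on the tool from outside, world axes, zero at the start; "wrist_torque": the same for the moment, N m; "finger_gap": finger opening in mm; "grip_force": force on a finger pad.
Only numpy, scipy, OpenCV 4.12 (cv2) and the standard library are available. Lean on these libraries where they do the work, as an engineer would, in place of code of your own. Each camera call takes 0.05 s, during which the arm holds its last target. There are 200 camera calls.

## Working session

There is one attempt and no reset: what is moved stays moved. The work goes in short steps, Python scripts to look and compute and a tool call to move; the robot and the scene stay as the last step left them, time stands still between calls to the robot, and variables do not carry over. Pictures are saved under pics/ and viewed, at most 10 in all, crops included, and the job is handed in when it is done.

Besides the shell and the picture viewer there is one more tool, called after "Call:" as name([rows], argument=value, ...), one row to a line, values as JSON. step_arm: Moves the arm, as the interface text tells. Its arguments: {"type":"object","properties":{"targets":{"type":"array"},"fingers":{"type":"number"},"newtons":{"type":"number"}},"required":["targets"]}

```bash
mkdir -p pics
cat > h.py <<'E'
import numpy as np,cv2
from bench import r,vision
def ray(s,u,v):
    p=np.linalg.inv(s["mtx"])@[u,v,1]; R=np.array(s["attitude"]); 
    if R.shape!=(3,3):
        from scipy.spatial.transform import Rotation as Q
        R=Q.from_euler('xyz',R,degrees=True).as_matrix()
    return np.array(s["eye"],float),R@[p[0],-p[1],-p[2]]
def onz(s,u,v,z):
    e,d=ray(s,u,v); return e+d*(z-e[2])/d[2]
E
python3 - <<'E'
from h import *
for n in("top","side"):
    s=vision.snapshot(n); cv2.imwrite(f"pics/{n}0.png",s["img"]); print({k:v for k,v in s.items() if k!="img"})
print(r.sense())
E
```

```text
{'mtx': array([[536.79830024,   0.        , 315.74259582],
       [  0.        , 536.79830024, 240.32342103],
       [  0.        ,   0.        ,   1.        ]]), 'eye': array([ 506.01652409,    3.52493713, 1104.34335922]), 'attitude': array([  3.52436276,   1.08314982, -89.58006215])}
{'mtx': array([[454.30588177,   0.        , 324.69788404],
       [  0.        , 454.30588177, 234.03845237],
       [  0.        ,   0.        ,   1.        ]]), 'eye': array([ 196.87358646, -396.60934425,  600.03535099]), 'attitude': array([ 46.58693886,  -0.45501334, -39.242088  ])}
{'time': 0.1, 'joint_pos': array([ 6.01375980e+01,  7.51309959e+00,  8.53233255e+01, -3.17069524e-04,
        8.72632838e+01, -4.89191077e+00]), 'qd': array([-0.06084554, -0.26914807, -0.08951902,  0.05569364, -0.01041323,
       -0.06617171]), 'joint_efforts': array([-2.93155945e-04, -5.70955575e+01, -5.01937795e+01, -3.22888918e-04,
        8.41390633e-03,  1.78369839e-05]), 'tool_pos': array([253.00822669, 543.48768402, 232.12243676]), 'tcp_rot': array([-1.79900627e+02, -8.18727128e-03,  1.55029517e+02]), 'ft_force': array([-0.26226044, -0.58463977, -1.1363865 ]), 'wrist_torque': array([-0.01674532, -0.02717005,  0.00968267]), 'grip_force': 0.0, 'finger_gap': 85.16684505911773}
```

View pics/top0.png

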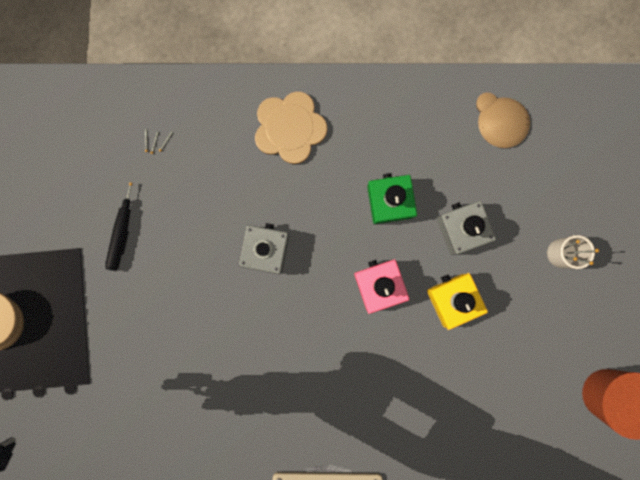

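View pics/side0.png

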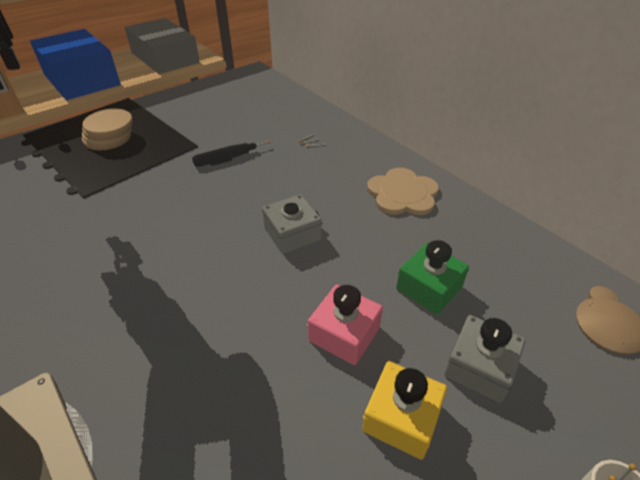

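Lookalikes in the top view: green (396,195), pink (384,287), yellow (464,302), the low grey start button (263,249), and the tall black head on the grey box (474,226). I choose the last, which also shows at (495,333) in the side view. Next I measure it and check it in a close crop.

Run:
```python
from h import *
t=vision.snapshot("top"); s=vision.snapshot("side")
def blob(im,u,v,w,thr=45):
    x0,y0=int(u-w),int(v-w); c=im[y0:y0+2*w,x0:x0+2*w]
    m=(c.max(2)<thr).astype(np.uint8)
    n,l,st,ce=cv2.connectedComponentsWithStats(m)
    k=[i for i in range(1,n)]; i=max(k,key=lambda i:st[i,4]-20*np.hypot(*(ce[i]-w)))
    return ce[i]+[x0,y0],st[i]
H={}
for n,a,b in(("grey",(474,226),(495,333)),("green",(396,195),(438,253)),("yellow",(464,302),(410,385)),("pink",(384,287),(347,299))):
    pa,sa=blob(t["img"],*a,16); pb,sb=blob(s["img"],*b,20)
    e1,d1=ray(t,*pa); e2,d2=ray(s,*pb)
    d1/=np.linalg.norm(d1);d2/=np.linalg.norm(d2)
    k=np.linalg.lstsq(np.c_[d1,-d2],e2-e1,rcond=None)[0]
    P,Q=e1+k[0]*d1,e2+k[1]*d2
    print(n,pa,sa[2:],pb,sb[2:],((P+Q)/2).round(1),np.linalg.norm(P-Q).round(1),onz(t,*pa,92).round(1),onz(s,*pb,90).round(1))
c1=cv2.resize(t["img"][186:266,434:514],(400,400),interpolation=2);c2=cv2.resize(s["img"][305:405,445:545],(400,400),interpolation=2)
cv2.imwrite("pics/c.png",np.hstack([c1,c2]))
```

```text
grey [473.71268657 224.67164179] [ 21  20 268] [495.19699248 333.75789474] [ 31  32 665] [ 599.  -273.9   87.7] 3.4 [ 599.6 -274.1   92. ] [ 595.8 -273.2   90. ]
green [395.41832669 194.39442231] [ 20  19 251] [438.14918415 253.56410256] [ 24  27 429] [ 656.  -126.6   86.5] 3.4 [ 656.3 -127.2   92. ] [ 651.5 -127.4   90. ]
yellow [463.744 301.388] [ 20  19 250] [410.88535032 385.48280255] [ 31  35 785] [ 454.9 -254.    89.3] 2.1 [ 455.7 -254.1   92. ] [ 453.7 -253.4   90. ]
pink [383.92888889 285.53333333] [ 19  18 225] [347.34764826 299.31697342] [ 25  29 489] [ 483.2 -105.2   87.3] 2.1 [ 484.1 -105.4   92. ] [ 480.9 -106.1   90. ]
```

View pics/c.png

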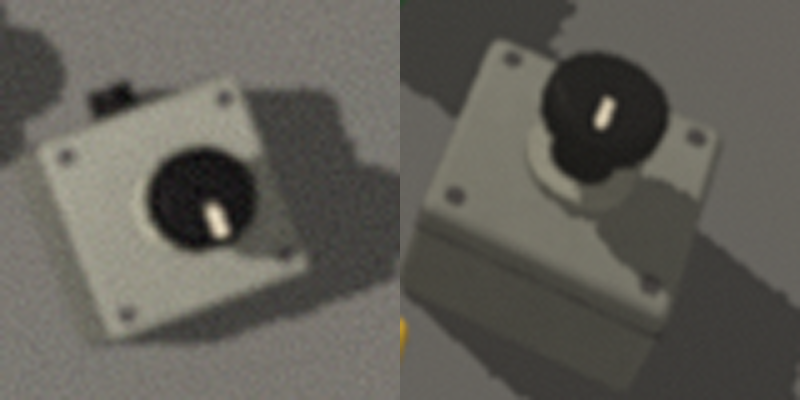

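The crop shows a grey box with a wide black mushroom head and a white line, centred at about (474.5,225.7) in the top view. That puts it at about x 598, y -275 mm, so the choice is confirmed. Now I approach above it.

Call:
step_arm([
  [[345, -819, -40, 0, 0, -1.484], [345, -819, -40, 0, 0, -1.484], [345, -819, -40, 0, 0, -1.484], [345, -819, -40, 0, 0, -1.484], [345, -819, -40, 0, 0, -1.484], [345, -819, -40, 0, 0, -1.484], [345, -819, -40, 0, 0, -1.484], [345, -819, -40, 0, 0, -1.484], [345, -819, -40, 0, 0, -1.484], [345, -819, -40, 0, 0, -1.484], [345, -819, -40, 0, 0, -1.484], [345, -819, -40, 0, 0, -1.484]],
], fingers=-1, newtons=60)

```text
time: 1.2
tool_pos: [447.4, 81.6, 210.7]
tcp_rot: [180.0, -0.0, 69.6]
ft_force: [0.6, 0.3, -0.0]
finger_gap: 85.2
grip_force: 0.0
```

Call:
step_arm([
  [[151, -357, -18, 0, 0, 0], [151, -357, -18, 0, 0, 0], [151, -357, -18, 0, 0, 0], [151, -357, -18, 0, 0, 0], [151, -357, -18, 0, 0, 0], [151, -357, -18, 0, 0, 0], [151, -357, -18, 0, 0, 0], [151, -357, -18, 0, 0, 0], [151, -357, -18, 0, 0, 0], [151, -357, -18, 0, 0, 0], [151, -357, -18, 0, 0, 0], [151, -357, -18, 0, 0, 0]],
])

```text
time: 2.2
tool_pos: [597.8, -274.0, 191.6]
tcp_rot: [-179.9, -0.0, 69.9]
ft_force: [-0.3, 0.7, -0.9]
finger_gap: 85.4
grip_force: 0.0
```

Run:
```python
from h import *
s=vision.snapshot("side"); q=r.sense(); print(q["tool_pos"],q["tcp_rot"],q["joint_pos"])
cv2.imwrite("pics/s1.png",cv2.resize(s["img"][150:450,340:640],(600,600)))
```

```text
[ 597.84178772 -273.06030815  192.02898929] [-1.79932169e+02 -3.01087230e-02  6.99803149e+01] [-2.90267218e+01  1.74865902e+01  7.80929875e+01  1.92067487e-02
  8.44921311e+01 -9.00891006e+00]
```

View pics/s1.png

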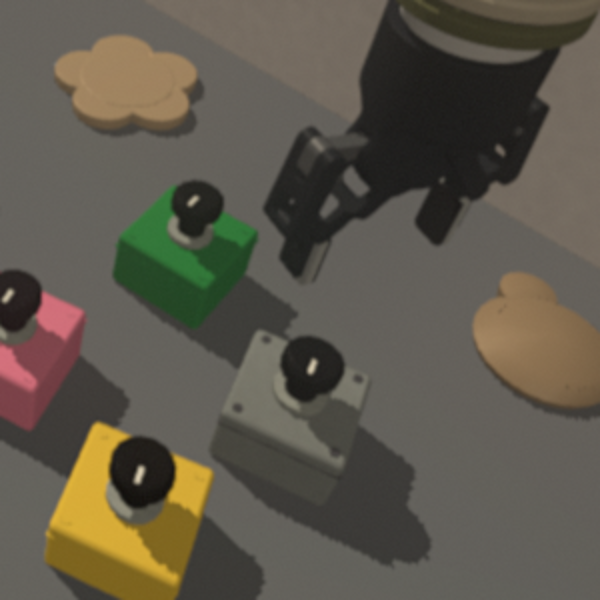

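The gripper is open above the grey stop, with the head at crop (312,367) and the fingers straddling its axis. I descend around the head.

Call:
step_arm([
  [[0, -1, -30, 0, 0, 0], [0, -1, -55, 0, 0, 0], [0, -1, -75, 0, 0, 0], [0, -1, -87, 0, 0, 0], [0, -1, -95, 0, 0, 0], [0, -1, -95, 0, 0, 0], [0, -1, -95, 0, 0, 0]],
])

```text
time: 2.83
tool_pos: [598.5, -274.0, 98.5]
tcp_rot: [180.0, 0.0, 70.0]
ft_force: [0.0, -0.0, 0.4]
finger_gap: 85.3
grip_force: 0.0
```

Run:
```python
from h import *
s=vision.snapshot("side"); q=r.sense(); print(q["tool_pos"],q["ft_force"])
cv2.imwrite("pics/s2.png",cv2.resize(s["img"][230:430,400:600],(600,600)))
```

```text
[ 599.05716647 -274.46473903   99.34724359] [ 0.32809098 -1.24886711 -0.75803571]
```

View pics/s2.png

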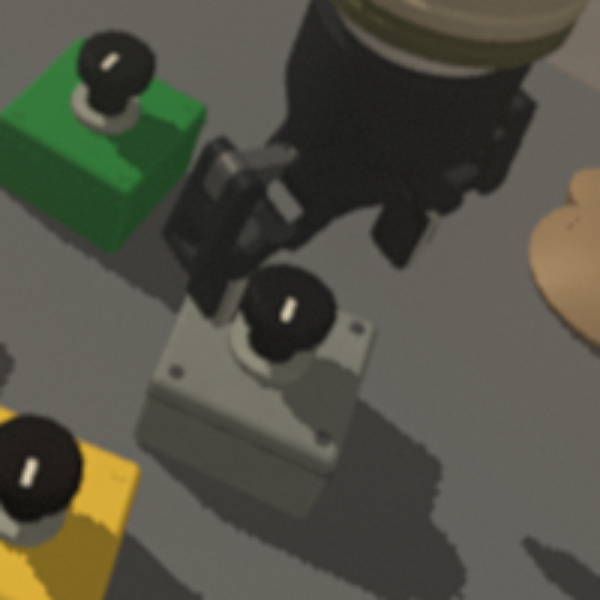

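The left tip is at crop (215,310), the right tip at (400,262), and the head centre at (290,310). I check this against the projected geometry before closing.

Run:
```python
from h import *
from scipy.spatial.transform import Rotation as Q
s=vision.snapshot("side"); q=r.sense(); T=Q.from_euler('xyz',q["tcp_rot"],degrees=True).as_matrix()
R=Q.from_euler('xyz',s["attitude"],degrees=True).as_matrix()
def proj(P):
    c=R.T@(np.array(P)-s["eye"]); p=s["mtx"]@[c[0],-c[1],-c[2]]; return ((p[:2]/p[2]-[400,230])*3).round()
for a in(9,22):
  for sg in(1,-1):
    for x in (-11,11): print(a,sg,x,proj(q["tool_pos"]+T@[x,sg*43,a]))
print("head",proj([598,-275,90]),proj([598,-275,99]),q["tool_pos"])
```

```text
9 1 -11 [390. 302.]
9 1 11 [360. 263.]
9 -1 -11 [224. 356.]
9 -1 11 [196. 315.]
22 1 -11 [381. 318.]
22 1 11 [351. 280.]
22 -1 -11 [217. 373.]
22 -1 11 [190. 332.]
head [292. 311.] [297. 300.] [ 599.30172621 -274.75406508   99.71423115]
```

The tips show higher than predicted. I partly close the fingers, which swings the pads forward, and look again.

Call:
step_arm([
  [[-1, 0, -3, 0, 0, 0], [-1, 0, -3, 0, 0, 0], [-1, 0, -3, 0, 0, 0], [-1, 0, -3, 0, 0, 0], [-1, 0, -3, 0, 0, 0], [-1, 0, -3, 0, 0, 0]],
], fingers=-0.25)

```text
time: 3.43
tool_pos: [597.2, -274.5, 94.7]
tcp_rot: [180.0, 0.0, 70.0]
ft_force: [-0.2, -0.3, -0.3]
finger_gap: 53.3
grip_force: 0.0
```

Run:
```python
from h import *
s=vision.snapshot("side"); q=r.sense(); print(q["tool_pos"],q["ft_force"],q["finger_gap"])
cv2.imwrite("pics/s3.png",cv2.resize(s["img"][280:380,440:540],(600,600),interpolation=2))
```

```text
[ 597.19112251 -274.43981715   94.65053371] [0.10332025 0.5367293  0.09640966] 53.563489949564165
```

View pics/s3.png

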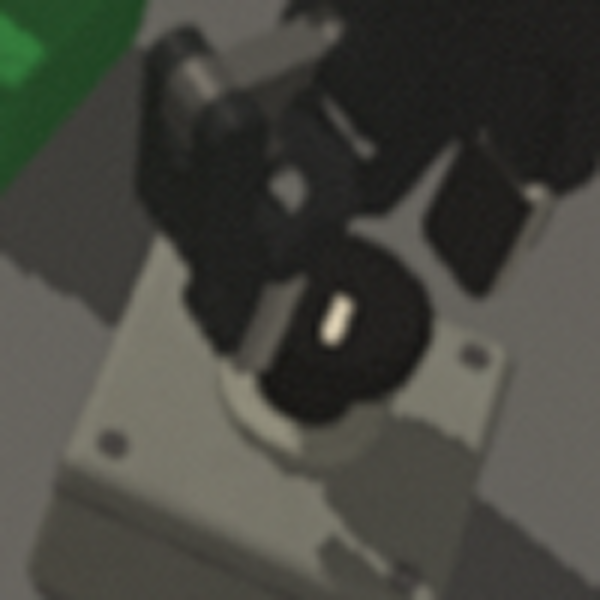

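The head is at crop (345,325), with the tips at (245,368) and (482,296), beside the head and near its top. I go 5 mm lower and close.

Call:
step_arm([
  [[0, 0, -5, 0, 0, 0], [0, 0, -5, 0, 0, 0], [0, 0, -5, 0, 0, 0], [0, 0, -5, 0, 0, 0]],
])

```text
time: 3.82
tool_pos: [597.0, -274.3, 89.3]
tcp_rot: [-180.0, -0.0, 70.0]
ft_force: [0.5, -1.2, 0.2]
finger_gap: 53.1
grip_force: 0.0
```

Call:
step_arm([
  [[0, 0, 0, 0, 0, 0], [0, 0, 0, 0, 0, 0], [0, 0, 0, 0, 0, 0], [0, 0, 0, 0, 0, 0], [0, 0, 0, 0, 0, 0], [0, 0, 0, 0, 0, 0]],
], fingers=0.3, newtons=50)

```text
time: 4.32
tool_pos: [597.7, -274.6, 90.3]
tcp_rot: [179.9, 0.0, 70.0]
ft_force: [2.1, -0.8, 2.7]
finger_gap: 37.0
grip_force: 50.3
```

Run:
```python
from h import *
s=vision.snapshot("side"); q=r.sense(); print(q["tool_pos"],q["ft_force"],q["wrist_torque"],q["finger_gap"],q["grip_force"])
cv2.imwrite("pics/s4.png",cv2.resize(s["img"][280:380,440:540],(600,600),interpolation=2))
```

```text
[ 597.7104326  -274.60195747   90.23225604] [ 2.55566282 -1.67640641  2.61173506] [-0.07369612 -0.4661959   0.01786753] 36.736435617940394 50.29959024670916
```

View pics/s4.png

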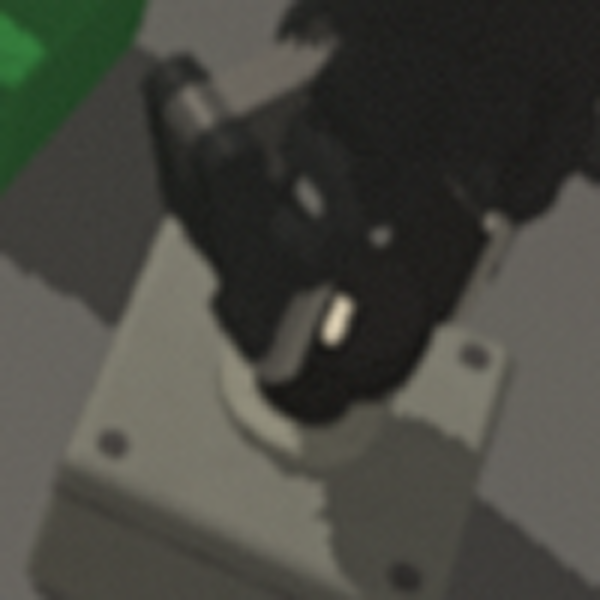

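The gap has stopped at 37 mm with 50 N on the head, so it is gripped. I press down in steps and watch the force.

Call:
step_arm([
  [[0, 0, -2, 0, 0, 0], [0, 0, -4, 0, 0, 0], [0, 0, -6, 0, 0, 0], [0, 0, -6, 0, 0, 0], [0, 0, -6, 0, 0, 0]],
])

```text
time: 4.78
tool_pos: [597.6, -274.6, 83.9]
tcp_rot: [179.9, 0.0, 70.0]
ft_force: [4.1, -0.6, 5.5]
finger_gap: 36.6
grip_force: 50.4
```

Call:
step_arm([
  [[0, 0, -2, 0, 0, 0], [0, 0, -4, 0, 0, 0], [0, 0, -6, 0, 0, 0], [0, 0, -6, 0, 0, 0], [0, 0, -6, 0, 0, 0]],
])

```text
time: 5.2
tool_pos: [597.6, -274.6, 78.2]
tcp_rot: [179.9, 0.0, 70.0]
ft_force: [3.0, -0.8, 7.5]
finger_gap: 36.6
grip_force: 50.7
```

Call:
step_arm([
  [[0, 0, -1, 0, 0, 0], [0, 0, -2, 0, 0, 0], [0, 0, -2, 0, 0, 0], [0, 0, -2, 0, 0, 0]],
])

```text
time: 5.53
tool_pos: [598.0, -274.9, 78.0]
tcp_rot: [179.9, 0.0, 70.0]
ft_force: [-0.9, 1.5, 17.7]
finger_gap: 37.2
grip_force: 51.7
```

The hard stop is felt: 17.7 N with no further travel. I ease off 2 mm and turn clockwise.

Call:
step_arm([
  [[0, 0, 2, 0, 0, 0], [0, 0, 2, 0, 0, -0.12], [0, 0, 2, 0, 0, -0.24], [0, 0, 2, 0, 0, -0.36], [0, 0, 2, 0, 0, -0.48], [0, 0, 2, 0, 0, -0.6], [0, 0, 2, 0, 0, -0.72], [0, 0, 2, 0, 0, -0.84], [0, 0, 2, 0, 0, -0.96], [0, 0, 2, 0, 0, -1.08], [0, 0, 2, 0, 0, -1.2], [0, 0, 2, 0, 0, -1.2]],
])

```text
time: 6.53
tool_pos: [597.3, -273.7, 78.2]
tcp_rot: [-179.9, -0.0, 0.8]
ft_force: [0.8, 2.1, 8.3]
finger_gap: 36.6
grip_force: 50.9
```

Run:
```python
from h import *
s=vision.snapshot("side"); q=r.sense(); print(q["tool_pos"],q["tcp_rot"],q["ft_force"],q["wrist_torque"],q["finger_gap"],q["grip_force"])
cv2.imwrite("pics/s5.png",cv2.resize(s["img"][280:380,440:540],(600,600),interpolation=2))
```

```text
[ 597.33751073 -273.70998861   78.13675098] [-1.79943010e+02 -1.07783425e-02  1.13484952e+00] [1.63359181 2.28955274 9.05335493] [ 0.69646682 -0.17169502  0.05705868] 36.799657830536304 50.90465824716375
```

View pics/s5.png

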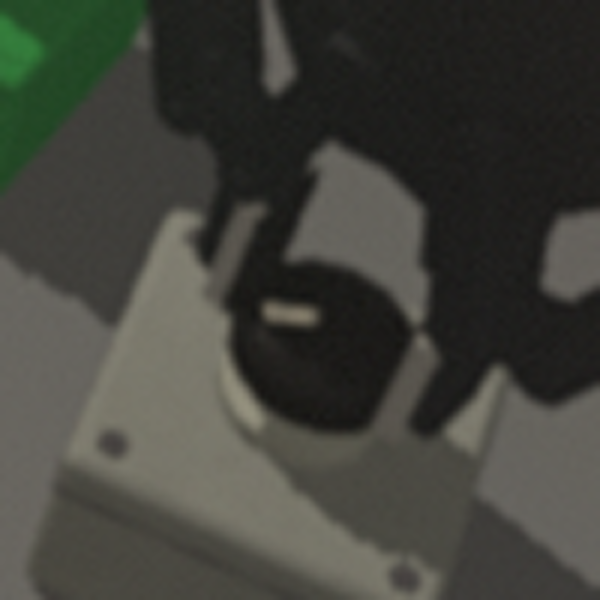

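The head is down and its white line has swung from upright to horizontal at crop (290,313), about 69°. I release and retreat upward.

Call:
step_arm([
  [[0, 0, 0, 0, 0, 0], [0, 0, 0, 0, 0, 0], [0, 0, 0, 0, 0, 0], [0, 0, 0, 0, 0, 0], [0, 0, 0, 0, 0, 0], [0, 0, 0, 0, 0, 0]],
], fingers=-1)

```text
time: 7.08
tool_pos: [596.8, -274.3, 77.2]
tcp_rot: [-180.0, 0.0, 1.2]
ft_force: [-0.6, -0.2, -0.0]
finger_gap: 85.1
grip_force: 0.0
```

Call:
step_arm([
  [[0, 0, 15, 0, 0, 0], [0, 0, 45, 0, 0, 0], [0, 0, 80, 0, 0, 0], [0, 0, 120, 0, 0, 0], [0, 0, 150, 0, 0, 0], [-30, 40, 150, 0, 0, 0], [-60, 80, 150, 0, 0, 0], [-80, 120, 150, 0, 0, 0], [-80, 120, 150, 0, 0, 0], [-80, 120, 150, 0, 0, 0]],
])

```text
time: 7.92
tool_pos: [515.8, -151.1, 229.2]
tcp_rot: [-180.0, -0.1, 1.4]
ft_force: [-0.6, -0.3, 0.9]
finger_gap: 85.3
grip_force: 0.0
```

Run:
```python
from h import *
s=vision.snapshot("side"); q=r.sense(); print(q["tool_pos"],q["ft_force"],q["finger_gap"],q["time"])
cv2.imwrite("pics/s6.png",cv2.resize(s["img"][280:380,440:540],(600,600),interpolation=2))
```

```text
[ 516.84992812 -152.90516429  229.37785077] [ 0.02503318 -0.03984184 -0.00044418] 85.27953341221433 7.9667
```

View pics/s6.png

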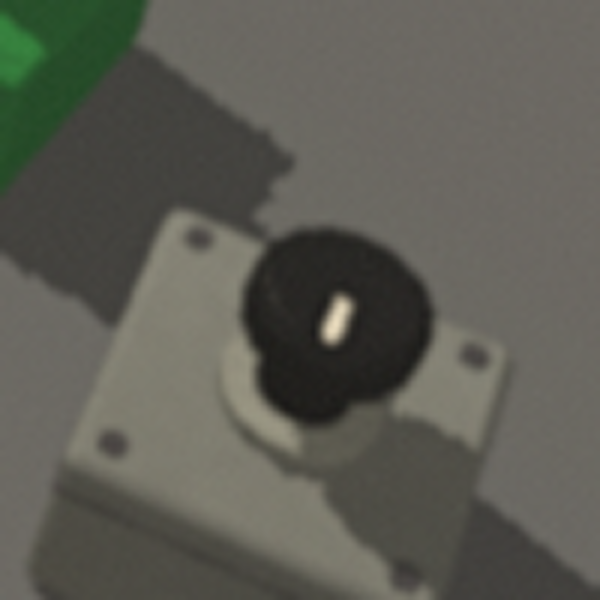

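The head is fully up, with the white line back at crop (338,318) as it was at the start, and the robot is clear of everything.

```bash
python3 -c "
from h import *
print(r.hand_in())"
```

```text
the job is handed in; nothing more can be done
None
```

The stop head was pushed down to its hard stop, turned about 69° clockwise and released; the last picture shows it fully up and turned back to rest, the start button was never approached, and the job is handed in (no verdict was returned).

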